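Charged battery onto the soldering station

TASK

The battery on the charger is full: squeeze its two side tabs to free the catches, slide it back off the charger and lift it over to the cordless soldering station. Start it on the station's rails, let go of the tabs, then push it straight home until both catches click, and leave it there. Do not force anything, and leave the rest of the bench as it is.

Things in the scene. Friction and masses are not known exactly. Their poses are not given: they have to be found in the camera images.
- pack: The charged slide-on battery, black with an orange band, four green gauge lights on top; 104 mm long (x), 54 wide (y), 50 high, 0.3 to 0.5 kg. Origin under the middle of its foot; +x leads into a rail, z up. From below: foot 6 mm thick with flanges 44 mm wide from x = -10 to 52 mm, a 32 mm neck, then the case 54 mm wide from z = 12 to 50 mm. An orange release tab on each side.
- pack_grip (a point): Point of the pack midway between its two tabs, at x = -18, z = 37 mm in the pack's frame: squeeze here, across the pack (along its y); a light grip of 20 N is plenty. Each tab face is 30 mm long (x) and 20 mm high and stands 34 mm from this point, so 68 mm over both, 56 mm when fully squeezed. The steel catches are below, z = 14 to 24 mm.
- pack_rear (a point): Middle of the pack's flat rear end face (x = -52, z = 31 mm in its frame; face 54 wide, 38 high): push here, towards the pack's +x.
- tab_left (a joint): Spring tab and catch on the pack's left (+y) side. 0 = sprung out, 0.006 m = squeezed fully in; its spring gives 1 N at rest, 4 N fully in. Above 0.005 m the catch is free of its window; a shoe's cheeks alone hold it at about 0.0045 m.
- tab_right (a joint): The same on the right (-y) side.
- charger: Dark grey charger, fixed on the bench, 165 x 112 mm, 38 mm high, with a rail shoe on top and a green lamp. Origin on the bench straight below point charger_home; +x is the way the pack slides on, away from the robot.
- charger_home (a point): Where the pack's origin is while it is clicked home on the charger: on the shoe's floor, 44 mm above the bench. In this frame the shoe has: a floor plate from x = -78 to 68 mm; rail lips over the pack's flanges from x = 0 to 52 mm (play 1.5 mm above and at each side); a sprung rubber bumper. So the pack must slide back 58 mm or more before it can be lifted.
- charger_mouth (a point): Entry of the charger's shoe, 56 mm before home, on its floor. From here to 31 mm farther in stand the two catch cheeks: 60 mm apart (3 mm beside the case; flared at the entry), 25 mm high above the floor, 72 mm over their outer faces (77 at the flare). Keep fingertips above them. The catch windows lie behind them, with 2 mm of play.
- station: Teal cordless soldering station, fixed on the bench. Its battery deck, 98 mm wide, carries a rail shoe; to its right (-y) are a console 64 mm high and an iron tilted in its holder, up to 165 mm high, 95 to 125 mm right of the rail's middle. Origin on the bench straight below point station_home; +x is the way the pack slides on.
- station_home (a point): Nominal place of the pack's origin when home on the station: on the shoe's floor, 56 mm above the bench. The shoe has the charger's sizes in this frame, but it is adjustable, clamped in long slots: floor, rails, cheeks, windows and bumper may together sit up to 15 mm farther in or out along x than this point says, so the end must be felt.
- station_mouth (a point): Nominal entry of the station's shoe, 56 mm before station_home, like charger_mouth. Pushing the free pack takes 2 to 4 N; from about 33 mm before its true home the cheeks press the catches in, 6 to 13 N with brief jolts; 2 mm before home they click out and the force drops; 0.5 mm past home a rubber bumper takes 8 N/mm over 3.5 mm, then it is solid.
- spare_pack: Bystander: a second battery of the same make lying on the bench, flat (one red light on its gauge); leave it. Origin under its middle.
- phone: Bystander: an opened phone lying flat, 148 x 71 x 8 mm. Origin under its middle.
- screwdriver: Bystander: small orange-handled screwdriver, 160 mm long, lying. Origin under it, near its middle.
- tweezers: Bystander: steel tweezers, 135 mm long, lying. Origin under its middle.
- flux_jar: Bystander: small amber glass jar, 48 mm across, 45 mm high. Origin under its middle.
- cleaner_bottle: Bystander: white bottle with a red cap, 58 mm across, 150 mm high. Origin under its middle.
- screw_dish: Bystander: flat round steel dish, 90 mm across, 22 mm high. Origin under its middle.
Mind the look-alikes: they are no part of the job. Leave any blue look-alike of the pack alone. Leave any turquoise look-alike of the charger alone.

How it is judged:
By the outcome, as a careful person would: the job done as asked, in the order asked, and still so for the second after the job is handed in, with the robot touching nothing.
It also fails if it takes over 64 s, if anything falls off the work surface, if the arm or the gripper's body presses on something with over 40 N, if the wrist force passes 120 N, or if a joint passes its speed limit or range.

ROBOT

A 7-joint arm with a two-finger parallel gripper is mounted at the origin on the work surface. World frame = base frame: x ahead of the robot, y to its left, z up, the work surface at z = 0. Lengths are in m, angles in degrees, forces in N, time in s.
With the tool pointing down it reaches from about 0.425 to 0.875 m from the base axis. Payload 4.7 kg.
Tool frame: the origin (TCP) lies between the finger pads; the fingertips stand 8 mm ahead of it and the grasp point (between the pads) lies 11 mm behind it (env.tip_extent is the distance from the TCP to the fingertips, in m); z points along the fingers, y is the line along which they close (so a half turn about z gives the same grasp; the last joint's range is limited). The gripper opens to 87 mm and grips with 3 to 60 N. Pads are 19 mm wide; open, the fingers measure 117 mm over their backs; the gripper's body (75 mm by 190 mm) begins 51 mm behind the grasp point.
Start: joints at [76.324, 18.392, -4.016, 83.108, 1.295, 78.541, -3.26], TCP at [0.163, -0.629, 0.231] pointing down, gripper open.
Joint ranges: [-163.93, 163.93], [-17.29, 119.83], [-79.2, 71.16], [3.27, 140.29], [-89.18, 269.18], [5.43, 117.66], [-154.24, 154.24]. Speed limits (degrees/s): [147.25, 147.25, 180, 180, 180, 180, 180].

INTERFACE

Orientations are given as [roll, pitch, yaw] about the fixed x, y, z axes, in that order (R = Rz(yaw) Ry(pitch) Rx(roll)).
In Python, from cell import sensors, vision, workorder, env gives the robot as it stands.
- The arm moves only by the tool drive_tool, never from a script. Its argument "moves" is a list of rows, each an object of numbers: "x", "y", "z": the shift along the tool's x, y, z in mm; "rx", "ry", "rz": the turn, a rotation vector about the tool's x, y, z in rad; "fingers": the closure, from -1 (fully open) to 1 (shut). In form: [{"x": .., "y": .., "z": .., "rx": .., "ry": .., "rz": .., "fingers": ..}, ...]. A call has 1 to 20 rows; each row is the pose to reach, as a shift and turn from the pose commanded when the call began, along the tool's axes at that moment; what a row does not reach only later rows make up. A row lasts 1/8 s, in which the tool goes at most 62.5 mm and 10.7 degrees, less where a joint would pass 70% of its speed; a pose out of reach is approached as far as the arm can. A call with a gripper value outside its range is refused whole. The fingers move at their own pace and stop on an object; "force" is the grip in N (left out, the last holds). Time passes only in rows, so rows that repeat a pose let the fingers close. It gives the time, the measured TCP pose, the force, the opening and the grip force at its end, in the units of the state.
- sensors.get_obs(): the state, without advancing time (a new reading comes with each control period).
- vision.read_camera(name): name is "scene" or "top" or "wrist"; returns a dict with "image" (384x512x3 uint8, red, green, blue), "fx", "fy", "cx", "cy" (pixels), "k1" (the pictures are not rectified: a ray, as slopes to the right and down, at radius r is drawn at 1 + k1 r^2 times it, then the intrinsics apply), "R" (3x3) and "t" (3): a world point X has camera coordinates R X + t. Camera axes: x right, y down, z forward; pixel columns grow to the right and rows downward; lengths in m; the calibration is good to about 2 mm. A picture is of the moment at which its call begins. There is no depth.
- workorder.sign_off(): hands the job in; it is judged then, once.
The state is a dict: "time_s": time; "qpos": joint angles; "joint_velocities": joint speeds; "effort": joint torques, N m; "tool_pos": TCP position; "tool_rot": TCP orientation; "force": force on the tool from outside, world axes, zero at the start; "wrist_torque": the same for the moment, N m; "grip_width": finger opening in m; "grasp_force": force on a finger pad.
Only numpy, scipy, OpenCV 4.12 (cv2) and the standard library are available. Lean on these libraries where they do the work, as an engineer would, in place of code of your own. Each camera call takes 0.05 s, during which the arm holds its last target. There are 200 camera calls.

## Working session

There is one attempt and no reset: what is moved stays moved. The work goes in short steps, Python scripts to look and compute and a tool call to move; the robot and the scene stay as the last step left them, time stands still between calls to the robot, and variables do not carry over. Pictures are saved under pics/ and viewed, at most 10 in all, crops included, and the job is handed in when it is done.

Besides the shell and the picture viewer there is one more tool, called after "Call:" as name(argument=value, ...) on one line, values as JSON. drive_tool: Moves the arm, as the interface text tells. Its arguments: {"type":"object","properties":{"moves":{"type":"array"},"force":{"type":"number"}},"required":["moves"]}

```bash
mkdir -p pics; ls; python3 - <<'E'
from cell import sensors, vision, workorder, env
import cv2,numpy as np
print(sensors.get_obs(), env.tip_extent)
for n in ("top","scene"):
    c=vision.read_camera(n); print(n,{k:np.round(v,4).tolist() for k,v in c.items() if k!="image"})
    cv2.imwrite(f"pics/{n}0.png",c["image"][:,:,::-1])
    np.save(f"pics/{n}0.npy",c,allow_pickle=True)
E
```

```text
pics
{'time_s': 0.0, 'qpos': array([76.32505241, 18.43898661, -4.01643074, 83.1756886 ,  1.29528155,
       78.53902166, -3.25944202]), 'joint_velocities': array([ 0.00953651, -0.04034045, -0.06723742,  0.06565194, -0.06822282,
       -0.01796578, -0.0587296 ]), 'effort': array([-7.81028521e-04, -4.91299438e+01, -4.04430740e-01, -3.12535250e+01,
       -6.39495696e-02,  4.35906218e-02,  1.52130874e-04]), 'tool_pos': array([ 0.16238403, -0.62883752,  0.22945554]), 'tool_rot': array([-1.79891565e+02,  5.69501457e-03,  1.44861876e+01]), 'force': array([0.00277482, 0.05234563, 0.26628199]), 'wrist_torque': array([-0.02345623,  0.02312508, -0.02153877]), 'grasp_force': 0.0, 'grip_width': 0.0870176760250362} 0.008
top {'fx': 378.8064, 'fy': 378.8064, 'cx': 256.8466, 'cy': 189.1773, 'k1': -0.1272, 'R': [[-0.0156, -0.9999, 0.001], [-0.9986, 0.0155, -0.05], [0.05, -0.0017, -0.9987]], 't': [0.0093, 0.4035, 1.4197]}
scene {'fx': 485.5708, 'fy': 485.5708, 'cx': 262.7722, 'cy': 194.5161, 'k1': -0.1467, 'R': [[-0.7173, 0.6967, 0.0103], [0.5364, 0.5616, -0.63], [-0.4447, -0.4463, -0.7766]], 't': [0.3118, -0.168, 1.635]}
```

```bash
cd pics; python3 -c "
import cv2
for n in ('top0','scene0'):
    cv2.imwrite(n+'b.png',cv2.resize(cv2.imread(n+'.png'),(800,600),interpolation=cv2.INTER_CUBIC))"
```

```text
(no output)
```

View pics/top0b.png

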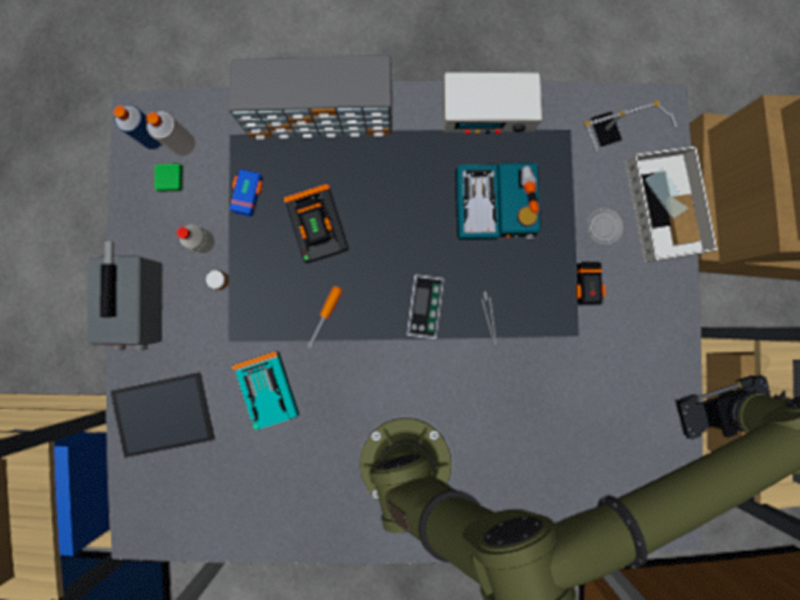

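View pics/scene0b.png

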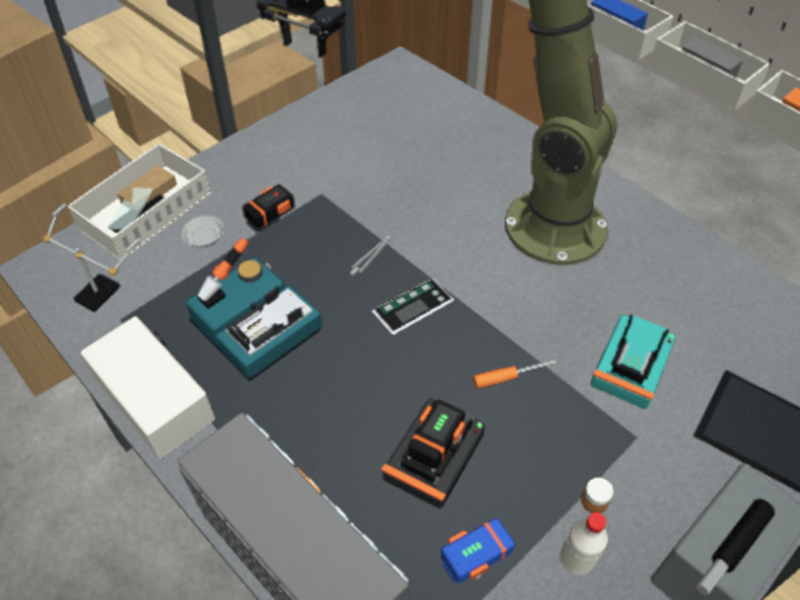

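The top picture shows the pack on the charger at about (315,225)/800 px, yawed about +15°. The teal station is at about (480,200), the blue decoy pack at (246,192) and the turquoise decoy charger at (265,390). The scene view agrees. Next I'll work out rough positions and the wrist camera's mount.

```bash
cat > h.py <<'E'
import numpy as np, cv2
from scipy.spatial.transform import Rotation as Ro
def ray(c,uv):
    K=np.array([[c["fx"],0,c["cx"]],[0,c["fy"],c["cy"]],[0,0,1.]])
    p=cv2.undistortPoints(np.array(uv,float).reshape(-1,1,2),K,np.array([c["k1"],0,0,0.]),None).reshape(-1,2)
    R=np.array(c["R"]);t=np.array(c["t"])
    return -R.T@t, np.c_[p,np.ones(len(p))]@R
def atz(c,uv,z):
    o,d=ray(c,uv); s=(np.broadcast_to(z,len(d))-o[2])/d[:,2]; return o+d*s[:,None]
def proj(c,X):
    K=np.array([[c["fx"],0,c["cx"]],[0,c["fy"],c["cy"]],[0,0,1.]])
    return cv2.projectPoints(np.array(X,float).reshape(-1,1,3),cv2.Rodrigues(np.array(c["R"]))[0],np.array(c["t"],float),K,np.array([c["k1"],0,0,0.]))[0].reshape(-1,2)
def frame(p,yaw,X):
    return np.array(p)+np.array(X,float)@Ro.from_euler('z',yaw,degrees=True).as_matrix().T
def goal(o,p,yaw):
    "shift (mm, tool axes) and rotvec (rad) to tool-down pose at p,yaw"
    R0=Ro.from_euler('xyz',o["tool_rot"],degrees=True); R1=Ro.from_euler('xyz',[180,0,yaw],degrees=True)
    return np.round(R0.inv().apply(np.array(p)-o["tool_pos"])*1000,1), np.round((R0.inv()*R1).as_rotvec(),4)
E
python3 - <<'E'
from h import *
from cell import vision,sensors
c=np.load("pics/top0.npy",allow_pickle=True).item()
s=.64
print("pack top",atz(c,np.array([[315,225]])*s,.094))
print("charger corners",atz(c,np.array([[305,262],[347,247],[327,186],[285,197]])*s,.038))
print("station deck corners",atz(c,np.array([[457,238],[499,238],[499,165],[457,166]])*s,.05))
w=vision.read_camera("wrist"); o=sensors.get_obs()
R0=Ro.from_euler('xyz',o["tool_rot"],degrees=True).as_matrix()
print("cam pos in tool",R0.T@(-np.array(w["R"]).T@w["t"]-o["tool_pos"])); print("cam axes in tool",np.round(np.array(w["R"])@R0,3)); print(w["fx"])
for p in ([.42,-.45,.33],[.55,.12,.3]): print(goal(o,p,15))
E
```

```text
pack top [[0.56488563 0.19889547 0.094     ]]
charger corners [[0.48597012 0.2313698  0.038     ]
 [0.52014898 0.13062781 0.038     ]
 [0.66898595 0.17769909 0.038     ]
 [0.64434258 0.27947402 0.038     ]]
station deck corners [[ 0.5359616  -0.13077627  0.05      ]
 [ 0.53474339 -0.23068884  0.05      ]
 [ 0.71158513 -0.23612594  0.05      ]
 [ 0.7099092  -0.13497811  0.05      ]]
cam pos in tool [ 0.08227606 -0.0010741  -0.15392461]
cam axes in tool [[ 0.     1.     0.001]
 [-0.955  0.001 -0.297]
 [-0.297 -0.001  0.955]]
303.0961707418539
(array([ 294.1, -109. , -100.2]), array([-0.0015,  0.0001, -0.009 ]))
(array([ 562.6, -628.3,  -69.4]), array([-0.0015,  0.0001, -0.009 ]))
```

Call:
drive_tool(moves=[{"x":324,"y":-101,"z":-70,"rz":0.1},{"x":324,"y":-101,"z":-70,"rz":0.15},{"x":324,"y":-101,"z":-70,"rz":0.2},{"x":324,"y":-101,"z":-70,"rz":0.25},{"x":324,"y":-101,"z":-70,"rz":0.27},{"x":324,"y":-101,"z":-70,"rz":0.27},{"x":556,"y":-320,"z":-30,"rz":0.27},{"x":556,"y":-320,"z":-30,"rz":0.27},{"x":556,"y":-320,"z":-30,"rz":0.27},{"x":556,"y":-320,"z":-30,"rz":0.27},{"x":556,"y":-320,"z":-30,"rz":0.27},{"x":556,"y":-320,"z":-30,"rz":0.27},{"x":556,"y":-320,"z":-30,"rz":0.27},{"x":556,"y":-320,"z":-30,"rz":0.27}])

```text
invalid input at $.moves[0]: expected keys x, y, z, rx, ry, rz, fingers
```

```bash
python3 - <<'E'
from h import *
from cell import vision,sensors
w=vision.read_camera("wrist"); o=sensors.get_obs(); print(o["tool_pos"],o["tool_rot"],o["time_s"])
np.save("pics/st.npy",w,allow_pickle=True)
cv2.imwrite("pics/st.png",cv2.resize(w["image"][:,:,::-1],(800,600),interpolation=cv2.INTER_CUBIC))
E
```

```text
[ 0.16246726 -0.62905301  0.22989332] [-1.79936584e+02  4.79448459e-03  1.44889458e+01] 0.2
```

View pics/st.png

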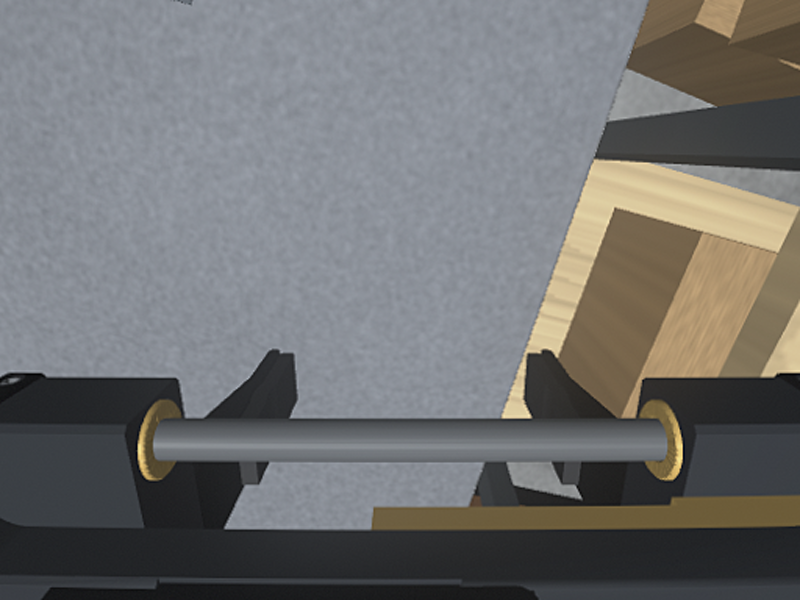

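The move was refused because every row needs all the keys. The wrist view is free above row 370/600, so I'll stay about 8 cm short of the station.

Call:
drive_tool(moves=[{"x":324,"y":-101,"z":-70,"rx":0,"ry":0,"rz":0.1,"fingers":-1},{"x":324,"y":-101,"z":-70,"rx":0,"ry":0,"rz":0.15,"fingers":-1},{"x":324,"y":-101,"z":-70,"rx":0,"ry":0,"rz":0.2,"fingers":-1},{"x":324,"y":-101,"z":-70,"rx":0,"ry":0,"rz":0.25,"fingers":-1},{"x":324,"y":-101,"z":-70,"rx":0,"ry":0,"rz":0.27,"fingers":-1},{"x":324,"y":-101,"z":-70,"rx":0,"ry":0,"rz":0.27,"fingers":-1},{"x":488,"y":-338,"z":-30,"rx":0,"ry":0,"rz":0.27,"fingers":-1},{"x":488,"y":-338,"z":-30,"rx":0,"ry":0,"rz":0.27,"fingers":-1},{"x":488,"y":-338,"z":-30,"rx":0,"ry":0,"rz":0.27,"fingers":-1},{"x":488,"y":-338,"z":-30,"rx":0,"ry":0,"rz":0.27,"fingers":-1},{"x":488,"y":-338,"z":-30,"rx":0,"ry":0,"rz":0.27,"fingers":-1},{"x":488,"y":-338,"z":-30,"rx":0,"ry":0,"rz":0.27,"fingers":-1},{"x":488,"y":-338,"z":-30,"rx":0,"ry":0,"rz":0.27,"fingers":-1}])

```text
time_s: 1.82
tool_pos: [0.5501, -0.1811, 0.2605]
tool_rot: [179.9, 0.0, -1.0]
force: [0.3, -0.6, 0.3]
grip_width: 0.0868
grasp_force: 0.0
```

```bash
python3 - <<'E'
from h import *
from cell import vision,sensors
w=vision.read_camera("wrist"); o=sensors.get_obs(); print(o["tool_pos"],o["tool_rot"],o["time_s"])
np.save("pics/st.npy",w,allow_pickle=True)
cv2.imwrite("pics/st1.png",cv2.resize(w["image"][:,:,::-1],(800,600),interpolation=cv2.INTER_CUBIC))
E
```

```text
[ 0.54997975 -0.18191557  0.26049452] [ 1.79941923e+02  2.37635915e-02 -1.12408412e+00] 1.875
```

View pics/st1.png

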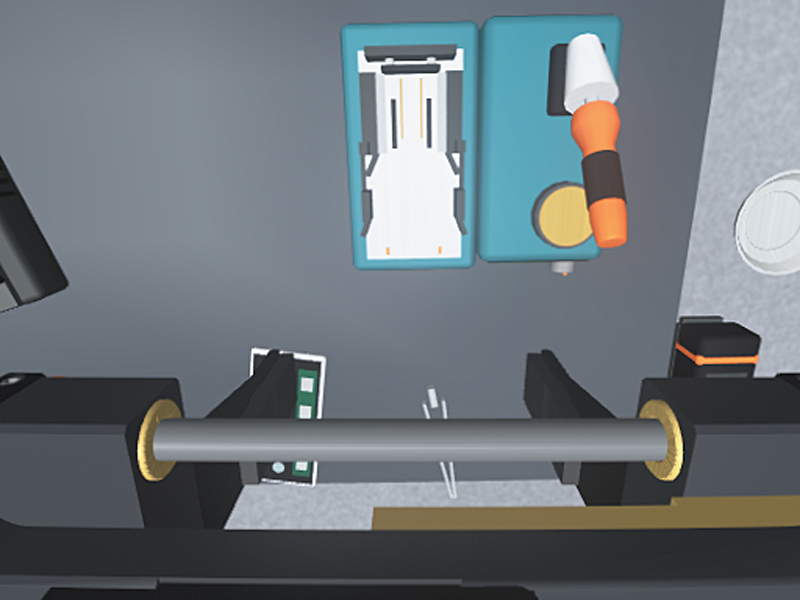

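The station's shoe is in view. The white floor plate spans about (366–461, 258) at its entry end to row 50 at its far end, with cheek ends near row 235 and lip fronts near row 152. I'll rectify it to the floor plane to measure it.

```bash
cat >> h.py <<'E'
def rect(c,p0,yaw,z,xr,yr,s,name):
    "top-down metric view on plane z: rows x from xr[1] down to xr[0], cols y from yr[1] to yr[0], s px/mm"
    H=int((xr[1]-xr[0])*s);W=int((yr[1]-yr[0])*s)
    r,cc=np.mgrid[0:H,0:W]
    X=np.c_[(xr[1]-r.ravel()/s)/1e3,(yr[1]-cc.ravel()/s)/1e3,np.zeros(H*W)]
    uv=proj(c,frame([p0[0],p0[1],z],yaw,X)).reshape(H,W,2).astype(np.float32)
    im=cv2.remap(np.ascontiguousarray(c["image"][:,:,::-1]),uv[...,0],uv[...,1],cv2.INTER_CUBIC)
    for v in range(int(np.ceil(xr[0]/10))*10,int(xr[1])+1,10):
        y=int((xr[1]-v)*s); cv2.line(im,(0,y),(14 if v%50 else 30,y),(0,0,255),1); cv2.putText(im,str(v),(16,y+4),0,.35,(0,0,255),1)
    for v in range(int(np.ceil(yr[0]/10))*10,int(yr[1])+1,10):
        x=int((yr[1]-v)*s); cv2.line(im,(x,H-14),(x,H),(0,0,255),1); cv2.putText(im,str(v),(x-8,H-16),0,.35,(0,0,255),1)
    cv2.imwrite(name,im)
E
python3 - <<'E'
from h import *
c=np.load("pics/st.npy",allow_pickle=True).item()
k=.64
P=atz(c,np.array([[366,258],[461,258],[357,50],[466,50]])*k,.056); print(P)
D=atz(c,np.array([[354,268],[474,266],[342,25],[478,22]])*k,.050); print(D)
rect(c,[.62,-.183],0,.056,[-110,110],[-70,70],2.7,"pics/str.png")
E
```

```text
[[ 0.55217632 -0.14635502  0.056     ]
 [ 0.55088466 -0.21983412  0.056     ]
 [ 0.69815993 -0.1465598   0.056     ]
 [ 0.69685472 -0.22133465  0.056     ]]
[[ 0.54292326 -0.13590414  0.05      ]
 [ 0.54287999 -0.23085382  0.05      ]
 [ 0.71518006 -0.13639038  0.05      ]
 [ 0.71540087 -0.23000179  0.05      ]]
```

View pics/str.png

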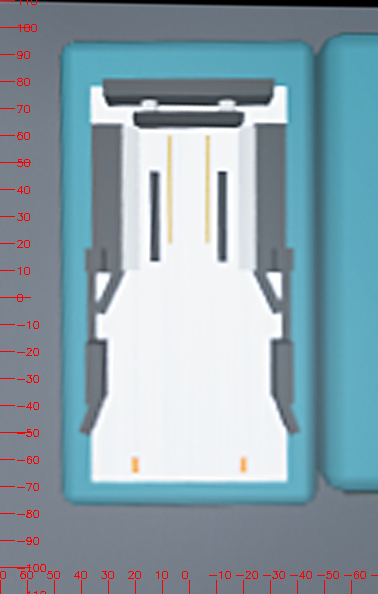

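The floor plate measures 146 × 72 mm, as specified. That puts the shoe's true home at about x = 0.629, y = -0.183, with yaw near 0. Next I'll look at the pack on the charger.

Call:
drive_tool(moves=[{"x":-57,"y":-361,"z":-5,"rx":0,"ry":0,"rz":-0.28,"fingers":-1},{"x":-57,"y":-361,"z":-5,"rx":0,"ry":0,"rz":-0.28,"fingers":-1},{"x":-57,"y":-361,"z":-5,"rx":0,"ry":0,"rz":-0.28,"fingers":-1},{"x":-57,"y":-361,"z":-5,"rx":0,"ry":0,"rz":-0.28,"fingers":-1},{"x":-57,"y":-361,"z":-5,"rx":0,"ry":0,"rz":-0.28,"fingers":-1},{"x":-57,"y":-361,"z":-5,"rx":0,"ry":0,"rz":-0.28,"fingers":-1},{"x":-57,"y":-361,"z":-5,"rx":0,"ry":0,"rz":-0.28,"fingers":-1},{"x":-57,"y":-361,"z":-5,"rx":0,"ry":0,"rz":-0.28,"fingers":-1},{"x":-57,"y":-361,"z":-5,"rx":0,"ry":0,"rz":-0.28,"fingers":-1}])

```text
time_s: 3.0
tool_pos: [0.5006, 0.1793, 0.2653]
tool_rot: [180.0, 0.0, 14.8]
force: [0.8, 0.3, -0.5]
grip_width: 0.0869
grasp_force: 0.0
```

```bash
python3 - <<'E'
from h import *
from cell import vision,sensors
w=vision.read_camera("wrist"); o=sensors.get_obs(); print(o["tool_pos"],o["tool_rot"],o["time_s"])
np.save("pics/ch.npy",w,allow_pickle=True)
rect(w,[.565,.199],15,.094,[-110,110],[-100,100],2.7,"pics/chr.png")
E
```

```text
[0.50047155 0.17961774 0.2653791 ] [1.79969461e+02 1.77192928e-02 1.48323834e+01] 3.05
```

View pics/chr.png

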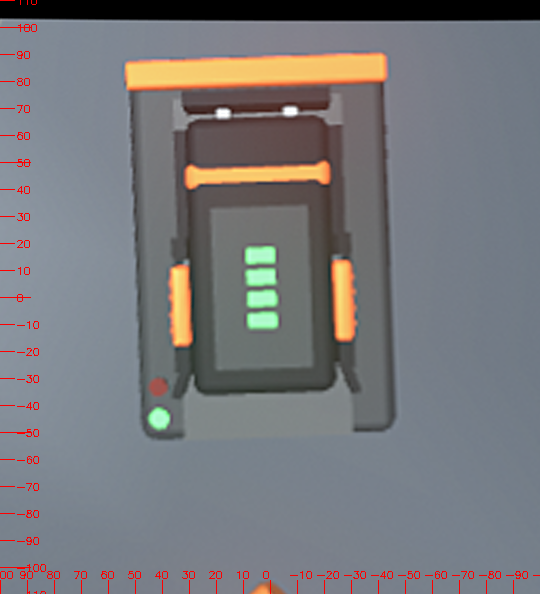

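The rectified picture shows the tabs centred at about (180,304) and (344,301) and 68 mm over both, the case 102 mm long, and yaw about 1.6° over 15. I'll refine this by segmenting the tabs.

```bash
python3 - <<'E'
from h import *
from cell import sensors
c=np.load("pics/ch.npy",allow_pickle=True).item()
hsv=cv2.cvtColor(c["image"],cv2.COLOR_RGB2HSV)
m=cv2.inRange(hsv,(8,130,120),(25,255,255))
n,l,s,ce=cv2.connectedComponentsWithStats(m)
Q=[]
for i in range(1,n):
    if s[i,4]>30 and ce[i,1]<240:
        ys,xs=np.nonzero(l==i); P=atz(c,np.c_[xs,ys],.089)[:,:2]
        r=cv2.minAreaRect((P*1000).astype(np.float32)); print(s[i],np.round(r[0],1),np.round(r[1],1),round(r[2],2)); Q.append((r[0],s[i,4]))
g=cv2.inRange(hsv,(60,80,170),(85,255,255)); n,l,s,ce=cv2.connectedComponentsWithStats(g)
G=[atz(c,[ce[i]],.094)[0]*1000 for i in range(1,n) if s[i,4]>15]; print(np.round(G,1))
o=sensors.get_obs()
print(goal(o,frame([.565,.199,0],15,[-.0025,.0028,.081]),16.6), frame([.565,.199,0],15,[-.0025,.0028,.081]))
E
```

```text
[103   0  43  25 170] [623.3 351.9] [43.1  5.8] 72.91
[ 205   14  100   16 1177] [645.  226.5] [10.7 97.1] 16.99
[230  59  53  11 336] [608.  215.4] [ 7.7 53.1] 16.97
[283  97   8  30 186] [570.7 172.3] [29.9  7.5] 16.34
[225 100   9  29 164] [552.7 230.5] [29.   7.4] 17.77
[ 50 126  26  21 165] [487.6 399.5] [31.2 11.2] 65.23
[224 207  47  47 819] [426.8 180.6] [20.7 70.1] 62.27
[[579.2 206.4  94. ]
 [571.3 204.3  94. ]
 [563.8 201.4  94. ]
 [556.5 199.3  94. ]
 [511.1 227.   94. ]]
(array([ 64.9,  -5.1, 184.4]), array([ 0.0005,  0.0003, -0.0309])) [0.56186049 0.20105754 0.081     ]
```

Call:
drive_tool(moves=[{"x":65,"y":-5.3,"z":60,"rx":0,"ry":0,"rz":-0.04,"fingers":-1},{"x":65,"y":-5.3,"z":60,"rx":0,"ry":0,"rz":-0.04,"fingers":-1},{"x":65,"y":-5.3,"z":100,"rx":0,"ry":0,"rz":-0.04,"fingers":-1},{"x":65,"y":-5.3,"z":125,"rx":0,"ry":0,"rz":-0.04,"fingers":-1},{"x":65,"y":-5.3,"z":145,"rx":0,"ry":0,"rz":-0.04,"fingers":-1},{"x":65,"y":-5.3,"z":160,"rx":0,"ry":0,"rz":-0.04,"fingers":-1},{"x":65,"y":-5.3,"z":172,"rx":0,"ry":0,"rz":-0.04,"fingers":-1},{"x":65,"y":-5.3,"z":180,"rx":0,"ry":0,"rz":-0.04,"fingers":-1},{"x":65,"y":-5.3,"z":184,"rx":0,"ry":0,"rz":-0.04,"fingers":-1},{"x":65,"y":-5.3,"z":184,"rx":0,"ry":0,"rz":-0.04,"fingers":-1}])

```text
time_s: 4.3
tool_pos: [0.5611, 0.204, 0.0816]
tool_rot: [180.0, -0.0, 17.4]
force: [-1.1, 0.4, -0.1]
grip_width: 0.0872
grasp_force: 0.0
```

```bash
python3 - <<'E'
from h import *
from cell import vision,sensors
o=sensors.get_obs(); print(o["tool_pos"],o["tool_rot"],o["force"],o["grip_width"],o["time_s"]); print(goal(o,[.5618,.2013,.081],17.1))
w=vision.read_camera("wrist"); 
cv2.imwrite("pics/gr.png",w["image"][:,:,::-1])
E
```

```text
[0.56114899 0.20395899 0.08159189] [ 1.79995663e+02 -5.35413386e-03  1.73551646e+01] [-1.08600004  0.40883787 -0.10495399] 0.0872121554391722 4.3
(array([-0.2,  2.7,  0.6]), array([ 0.0001, -0.0001,  0.0045]))
```

View pics/gr.png

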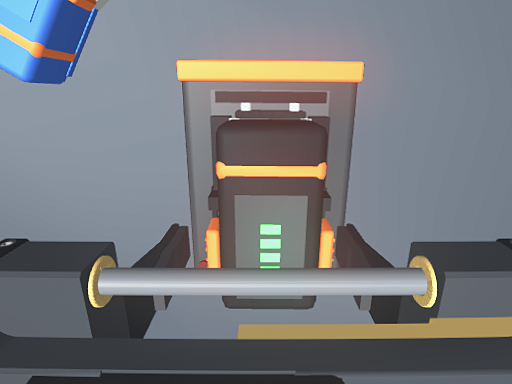

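The tabs sit at columns 206 and 334 (middle 270) and the fingers are centred near 265. That's about 3 mm off to the right, which matches the computed correction. I'll centre and then squeeze.

Call:
drive_tool(moves=[{"x":0,"y":2.7,"z":0.5,"rx":0,"ry":0,"rz":0.004,"fingers":-1},{"x":0,"y":2.7,"z":0.5,"rx":0,"ry":0,"rz":0.004,"fingers":-1},{"x":0,"y":2.7,"z":0.5,"rx":0,"ry":0,"rz":0.004,"fingers":-1}])

```text
time_s: 4.72
tool_pos: [0.562, 0.2013, 0.0812]
tool_rot: [180.0, -0.0, 17.1]
force: [-0.6, -0.2, -0.3]
grip_width: 0.087
grasp_force: 0.0
```

Call:
drive_tool(moves=[{"x":0,"y":0,"z":0,"rx":0,"ry":0,"rz":0,"fingers":1},{"x":0,"y":0,"z":0,"rx":0,"ry":0,"rz":0,"fingers":1},{"x":0,"y":0,"z":0,"rx":0,"ry":0,"rz":0,"fingers":1},{"x":0,"y":0,"z":0,"rx":0,"ry":0,"rz":0,"fingers":1},{"x":0,"y":0,"z":0,"rx":0,"ry":0,"rz":0,"fingers":1},{"x":0,"y":0,"z":0,"rx":0,"ry":0,"rz":0,"fingers":1}], force=20)

```text
time_s: 5.48
tool_pos: [0.562, 0.2007, 0.0812]
tool_rot: [179.9, 0.0, 17.1]
force: [-1.1, -1.6, 4.5]
grip_width: 0.0545
grasp_force: 20.0
```

Call:
drive_tool(moves=[{"x":-2,"y":0,"z":0,"rx":0,"ry":0,"rz":0,"fingers":1},{"x":-4,"y":0,"z":0,"rx":0,"ry":0,"rz":0,"fingers":1},{"x":-6,"y":0,"z":0,"rx":0,"ry":0,"rz":0,"fingers":1}])

```text
time_s: 5.85
tool_pos: [0.5568, 0.1999, 0.0812]
tool_rot: [-180.0, -0.1, 17.1]
force: [3.0, -0.5, -0.2]
grip_width: 0.0545
grasp_force: 20.0
```

Call:
drive_tool(moves=[{"x":-4,"y":0,"z":0,"rx":0,"ry":0,"rz":0,"fingers":1},{"x":-8,"y":0,"z":0,"rx":0,"ry":0,"rz":0,"fingers":1},{"x":-12,"y":0,"z":0,"rx":0,"ry":0,"rz":0,"fingers":1},{"x":-16,"y":0,"z":0,"rx":0,"ry":0,"rz":0,"fingers":1},{"x":-20,"y":0,"z":0,"rx":0,"ry":0,"rz":0,"fingers":1},{"x":-24,"y":0,"z":0,"rx":0,"ry":0,"rz":0,"fingers":1},{"x":-28,"y":0,"z":0,"rx":0,"ry":0,"rz":0,"fingers":1},{"x":-32,"y":0,"z":0,"rx":0,"ry":0,"rz":0,"fingers":1}])

```text
time_s: 6.85
tool_pos: [0.5255, 0.1903, 0.0812]
tool_rot: [-180.0, -0.0, 17.1]
force: [3.7, 1.1, 1.7]
grip_width: 0.0549
grasp_force: 20.0
```

Call:
drive_tool(moves=[{"x":-4,"y":0,"z":0,"rx":0,"ry":0,"rz":0,"fingers":1},{"x":-8,"y":0,"z":0,"rx":0,"ry":0,"rz":0,"fingers":1},{"x":-12,"y":0,"z":0,"rx":0,"ry":0,"rz":0,"fingers":1},{"x":-16,"y":0,"z":0,"rx":0,"ry":0,"rz":0,"fingers":1},{"x":-20,"y":0,"z":0,"rx":0,"ry":0,"rz":0,"fingers":1},{"x":-24,"y":0,"z":0,"rx":0,"ry":0,"rz":0,"fingers":1},{"x":-26,"y":0,"z":0,"rx":0,"ry":0,"rz":0,"fingers":1},{"x":-26,"y":0,"z":0,"rx":0,"ry":0,"rz":0,"fingers":1}])

```text
time_s: 7.85
tool_pos: [0.5005, 0.1824, 0.0811]
tool_rot: [180.0, 0.0, 17.1]
force: [4.6, 1.6, 4.2]
grip_width: 0.0549
grasp_force: 20.0
```

```bash
python3 - <<'E'
from h import *
from cell import vision
w=vision.read_camera("wrist"); 
cv2.imwrite("pics/sl.png",w["image"][:,:,::-1])
E
```

```text
(no output)
```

View pics/sl.png

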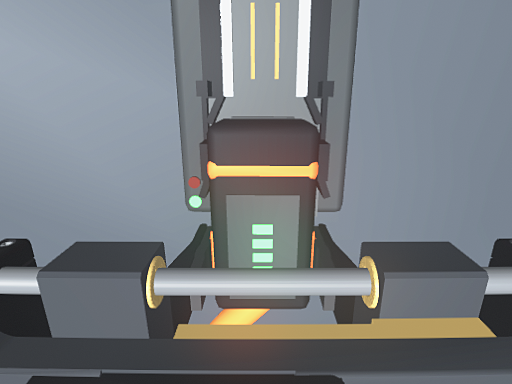

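The pack came back 64 mm with the gripper, and the band is still at row 171. It's clear of the lips and I'm ready to lift. Before that I'll check the iron's clearance to the gripper body and the size of the next shift.

```bash
python3 - <<'E'
from h import *
from cell import sensors
c=np.load("pics/st.npy",allow_pickle=True).item()
k=.64
uv=np.array([[588,245],[627,245],[590,228],[570,110],[620,110],[565,45]])*k
for z in (.165,.15,.1): print(z,np.round(atz(c,uv,z),3).tolist())
t=np.load("pics/top0.npy",allow_pickle=True).item()
print("top: handle ends",atz(t,np.array([[533,213],[528,172],[531,190]])*k,.15))
o=sensors.get_obs();print(o["force"])
g=frame([.629,-.1835,0],-.5,[-.067-.018,0,.15]); print(g,goal(o,g,-.5))
E
```

```text
0.165 [[0.582, -0.276, 0.165], [0.581, -0.297, 0.165], [0.591, -0.276, 0.165], [0.65, -0.261, 0.165], [0.649, -0.286, 0.165], [0.679, -0.256, 0.165]]
0.15 [[0.579, -0.282, 0.15], [0.578, -0.304, 0.15], [0.588, -0.282, 0.15], [0.651, -0.266, 0.15], [0.65, -0.292, 0.15], [0.682, -0.261, 0.15]]
0.1 [[0.568, -0.301, 0.1], [0.568, -0.327, 0.1], [0.58, -0.301, 0.1], [0.654, -0.282, 0.1], [0.654, -0.313, 0.1], [0.691, -0.276, 0.1]]
top: handle ends [[ 0.57521202 -0.29124301  0.15      ]
 [ 0.6679946  -0.28338721  0.15      ]
 [ 0.62706966 -0.28861234  0.15      ]]
[3.82929897 0.35192462 4.50887993]
[ 0.54400324 -0.18275824  0.15      ] (array([-65.9, 361.8, -68.8]), array([3.000e-04, 5.000e-04, 3.075e-01]))
```

Call:
drive_tool(moves=[{"x":0,"y":0,"z":-4,"rx":0,"ry":0,"rz":0,"fingers":1},{"x":0,"y":0,"z":-10,"rx":0,"ry":0,"rz":0,"fingers":1},{"x":0,"y":0,"z":-20,"rx":0,"ry":0,"rz":0,"fingers":1},{"x":0,"y":0,"z":-35,"rx":0,"ry":0,"rz":0,"fingers":1},{"x":0,"y":0,"z":-50,"rx":0,"ry":0,"rz":0,"fingers":1},{"x":0,"y":0,"z":-70,"rx":0,"ry":0,"rz":0,"fingers":1},{"x":0,"y":0,"z":-90,"rx":0,"ry":0,"rz":0,"fingers":1},{"x":0,"y":0,"z":-90,"rx":0,"ry":0,"rz":0,"fingers":1}])

```text
time_s: 8.9
tool_pos: [0.5021, 0.1831, 0.1734]
tool_rot: [180.0, -0.3, 17.1]
force: [0.5, -0.1, -4.0]
grip_width: 0.0545
grasp_force: 20.0
```

Lifted, weighing about 0.4 kg. At the station the 190 mm gripper body would pass within about 2 mm of the iron's handle tip (x≈0.58, y≈-0.28, z up to 0.165). So I'll set the pack back on the charger's entry plate, regrip with the tool leaning back 30°, and then carry it over with the body clear of the iron.

Call:
drive_tool(moves=[{"x":0,"y":0,"z":30,"rx":0,"ry":0,"rz":0,"fingers":1},{"x":0,"y":0,"z":60,"rx":0,"ry":0,"rz":0,"fingers":1},{"x":0,"y":0,"z":75,"rx":0,"ry":0,"rz":0,"fingers":1},{"x":0,"y":0,"z":82,"rx":0,"ry":0,"rz":0,"fingers":1},{"x":0,"y":0,"z":87,"rx":0,"ry":0,"rz":0,"fingers":1},{"x":0,"y":0,"z":88,"rx":0,"ry":0,"rz":0,"fingers":1},{"x":0,"y":0,"z":88,"rx":0,"ry":0,"rz":0,"fingers":1}])

```text
time_s: 9.78
tool_pos: [0.5012, 0.1826, 0.0836]
tool_rot: [180.0, -0.1, 17.1]
force: [0.6, -0.2, -3.4]
grip_width: 0.0543
grasp_force: 20.0
```

Call:
drive_tool(moves=[{"x":0,"y":0,"z":1.2,"rx":0,"ry":0,"rz":0,"fingers":1},{"x":0,"y":0,"z":2.2,"rx":0,"ry":0,"rz":0,"fingers":1},{"x":0,"y":0,"z":2.2,"rx":0,"ry":0,"rz":0,"fingers":1}])

```text
time_s: 10.15
tool_pos: [0.5009, 0.1825, 0.0812]
tool_rot: [180.0, -0.0, 17.1]
force: [-1.7, -1.9, -0.5]
grip_width: 0.0545
grasp_force: 20.0
```

Supported, with the weight off the gripper. I'll release, tilt and regrip.

Call:
drive_tool(moves=[{"x":0,"y":0,"z":0,"rx":0,"ry":0,"rz":0,"fingers":-1},{"x":0,"y":0,"z":0,"rx":0,"ry":0,"rz":0,"fingers":-1},{"x":0,"y":0,"z":0,"rx":0,"ry":0,"rz":0,"fingers":-1},{"x":0,"y":0,"z":-3,"rx":0,"ry":0,"rz":0,"fingers":-1},{"x":2,"y":0,"z":-5,"rx":0,"ry":0.17,"rz":0,"fingers":-1},{"x":3,"y":0,"z":-5,"rx":0,"ry":0.35,"rz":0,"fingers":-1},{"x":4,"y":0,"z":-4,"rx":0,"ry":0.52,"rz":0,"fingers":-1},{"x":4,"y":0,"z":-2.5,"rx":0,"ry":0.52,"rz":0,"fingers":-1},{"x":4,"y":0,"z":-2.5,"rx":0,"ry":0.52,"rz":0,"fingers":-1},{"x":4,"y":0,"z":-2.5,"rx":0,"ry":0.52,"rz":0,"fingers":-1}])

```text
time_s: 11.4
tool_pos: [0.5072, 0.1854, 0.0855]
tool_rot: [-179.9, -29.9, 17.1]
force: [-0.2, -1.2, 0.1]
grip_width: 0.0869
grasp_force: 0.0
```

```bash
python3 - <<'E'
from h import *
from cell import vision,sensors
o=sensors.get_obs();R=Ro.from_euler('xyz',o["tool_rot"],degrees=True)
print(o["tool_pos"],o["tool_rot"],o["force"],o["grip_width"],R.as_matrix().round(3).tolist())
w=vision.read_camera("wrist"); cv2.imwrite("pics/tl.png",w["image"][:,:,::-1])
E
```

```text
[0.50718976 0.18535445 0.08548269] [-179.88374343  -29.91105688   17.09756986] [-0.17276495 -1.15358207  0.12709199] 0.0869452558035348 [[0.828, 0.295, 0.476], [0.255, -0.956, 0.149], [0.499, -0.002, -0.867]]
```

View pics/tl.png

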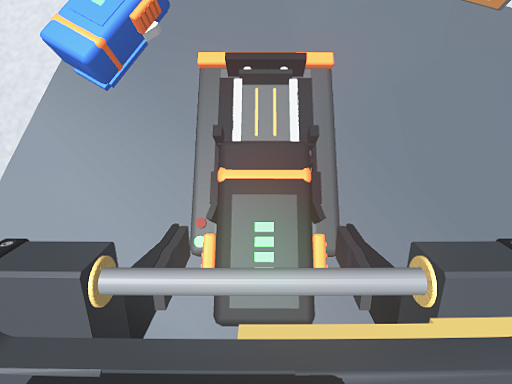

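The tabs are sprung out again at (208,250) and (320,250), and the pack is standing on the plate in line with the shoe. I'll lower 2 mm, move back 2 mm and grip.

Call:
drive_tool(moves=[{"x":-2.7,"y":0,"z":0.7,"rx":0,"ry":0,"rz":0,"fingers":-1},{"x":-2.7,"y":0,"z":0.7,"rx":0,"ry":0,"rz":0,"fingers":-1},{"x":-2.7,"y":0,"z":0.7,"rx":0,"ry":0,"rz":0,"fingers":1},{"x":-2.7,"y":0,"z":0.7,"rx":0,"ry":0,"rz":0,"fingers":1},{"x":-2.7,"y":0,"z":0.7,"rx":0,"ry":0,"rz":0,"fingers":1},{"x":-2.7,"y":0,"z":0.7,"rx":0,"ry":0,"rz":0,"fingers":1},{"x":-2.7,"y":0,"z":0.7,"rx":0,"ry":0,"rz":0,"fingers":1},{"x":-2.7,"y":0,"z":0.7,"rx":0,"ry":0,"rz":0,"fingers":1}], force=20)

```text
time_s: 12.45
tool_pos: [0.5026, 0.183, 0.0816]
tool_rot: [180.0, -29.8, 17.1]
force: [-4.2, -1.5, 5.2]
grip_width: 0.0547
grasp_force: 20.0
```

Call:
drive_tool(moves=[{"x":0,"y":0,"z":0,"rx":0,"ry":0,"rz":0,"fingers":-1},{"x":0,"y":0,"z":0,"rx":0,"ry":0,"rz":0,"fingers":-1},{"x":1,"y":0,"z":-1.7,"rx":0,"ry":0,"rz":0,"fingers":-1},{"x":1,"y":0,"z":-1.7,"rx":0,"ry":0,"rz":0,"fingers":-1},{"x":1,"y":0,"z":-1.7,"rx":0,"ry":0,"rz":0,"fingers":1},{"x":1,"y":0,"z":-1.7,"rx":0,"ry":0,"rz":0,"fingers":1},{"x":1,"y":0,"z":-1.7,"rx":0,"ry":0,"rz":0,"fingers":1},{"x":1,"y":0,"z":-1.7,"rx":0,"ry":0,"rz":0,"fingers":1},{"x":1,"y":0,"z":-1.7,"rx":0,"ry":0,"rz":0,"fingers":1},{"x":1,"y":0,"z":-1.7,"rx":0,"ry":0,"rz":0,"fingers":1}], force=20)

```text
time_s: 13.7
tool_pos: [0.5026, 0.1829, 0.0835]
tool_rot: [180.0, -29.8, 17.1]
force: [-4.6, -1.7, 5.3]
grip_width: 0.0547
grasp_force: 20.0
```

Call:
drive_tool(moves=[{"x":2,"y":0,"z":-3.5,"rx":0,"ry":0,"rz":0,"fingers":1},{"x":5,"y":0,"z":-8.7,"rx":0,"ry":0,"rz":0,"fingers":1},{"x":12.5,"y":0,"z":-21.7,"rx":0,"ry":0,"rz":0,"fingers":1},{"x":22.5,"y":0,"z":-39,"rx":0,"ry":0,"rz":0,"fingers":1},{"x":35,"y":0,"z":-60.6,"rx":0,"ry":0,"rz":0,"fingers":1},{"x":47.5,"y":0,"z":-82.3,"rx":0,"ry":0,"rz":0,"fingers":1},{"x":50,"y":0,"z":-86.6,"rx":0,"ry":0,"rz":0,"fingers":1},{"x":50,"y":0,"z":-86.6,"rx":0,"ry":0,"rz":0,"fingers":1}])

```text
time_s: 14.7
tool_pos: [0.5024, 0.1831, 0.1826]
tool_rot: [180.0, -29.7, 17.1]
force: [-0.4, -0.1, -4.8]
grip_width: 0.0543
grasp_force: 20.0
```

```bash
cat >> h.py <<'E'
def goalt(o,p,yaw,pitch=-30):
    R0=Ro.from_euler('xyz',o["tool_rot"],degrees=True); R1=Ro.from_euler('xyz',[180,pitch,yaw],degrees=True)
    return np.round(R0.inv().apply(np.array(p)-o["tool_pos"])*1000,1), np.round((R0.inv()*R1).as_rotvec(),4)
E
python3 - <<'E'
from h import *
from cell import vision,sensors
w=vision.read_camera("wrist");np.save("pics/ha.npy",w,allow_pickle=True)
o=sensors.get_obs();print(o["tool_pos"],o["tool_rot"])
hsv=cv2.cvtColor(w["image"],cv2.COLOR_RGB2HSV)
z0=o["tool_pos"][2]-.0395   # pack origin height
T=o["tool_pos"]; yaw=o["tool_rot"][2]
def loc(P): return np.round((P-np.array([T[0],T[1],z0]))@Ro.from_euler('z',yaw,degrees=True).as_matrix()*1e3,1)
m=cv2.inRange(hsv,(60,80,170),(85,255,255)); n,l,s,ce=cv2.connectedComponentsWithStats(m)
for i in range(1,n):
    if s[i,4]>15: print("led",ce[i].round(),loc(atz(w,[ce[i]],z0+.050)))
m=cv2.inRange(hsv,(8,130,120),(25,255,255)); n,l,s,ce=cv2.connectedComponentsWithStats(m)
for i in range(1,n):
    if s[i,4]>30: print("or",s[i],loc(atz(w,[ce[i]],z0+.050)))
# reference: same leds in pack frame from first charger picture
c=np.load("pics/ch.npy",allow_pickle=True).item()
for y in (-.5,):
    for p in ([-.072-.016,0,.1695],):
        g=frame([.629,-.1835,0],y,p); print(g,goalt(o,g,y))
E
```

```text
[0.50203879 0.18293772 0.1818227 ] [-179.9979385   -29.64981909   17.13708083]
led [22. 13.] [[150.4 159.1  50. ]]
led [259. 219.] [[15.3  2.8 50. ]]
led [259. 234.] [[ 7.1  2.7 50. ]]
led [261. 249.] [[-0.3  1.9 50. ]]
led [262. 262.] [[-7.3  1.4 50. ]]
or [208   0  25   7  87] [[157.1  25.9  50. ]]
or [404  31  57  31 306] [[ 122.2 -107.5   50. ]]
or [123  36  17  20  91] [[124.8  83.8  50. ]]
or [165  58  17  21  82] [[108.8  55.6  50. ]]
or [108  75  40  25  77] [[96.  82.7 50. ]]
or [215 104  98  11 725] [[81.6  0.6 50. ]]
or [216 158  93  15 757] [[46.9 -0.2 50. ]]
or [ 28 206  16  14  76] [[ 20.3 126.4  50. ]]
or [ 29 217  16  29  94] [[  6.9 125.   50. ]]
or [212 224   4  44  97] [[ 1.  27.4 50. ]]
or [310 225   4  43 116] [[  1.2 -25.1  50. ]]
[ 0.54100335 -0.18273206  0.1695    ] (array([-67.4, 360.9, -24.2]), array([-0.1531,  0.0061,  0.2671]))
```

The pack sits in the hand as expected: the LEDs put the TCP at pack x ≈ -15, centred, with yaw matched. Now I'll carry it over to the station.

Call:
drive_tool(moves=[{"x":-10,"y":50,"z":-4,"rx":-0.02,"ry":0,"rz":0.04,"fingers":1},{"x":-18,"y":100,"z":-6,"rx":-0.04,"ry":0.001,"rz":0.075,"fingers":1},{"x":-25,"y":150,"z":-8,"rx":-0.06,"ry":0.002,"rz":0.11,"fingers":1},{"x":-33,"y":200,"z":-11,"rx":-0.085,"ry":0.003,"rz":0.15,"fingers":1},{"x":-41,"y":250,"z":-14,"rx":-0.105,"ry":0.004,"rz":0.185,"fingers":1},{"x":-49,"y":300,"z":-16,"rx":-0.126,"ry":0.005,"rz":0.22,"fingers":1},{"x":-57,"y":340,"z":-19,"rx":-0.145,"ry":0.006,"rz":0.25,"fingers":1},{"x":-60,"y":363,"z":-20,"rx":-0.153,"ry":0.006,"rz":0.267,"fingers":1},{"x":-60,"y":363,"z":-20,"rx":-0.153,"ry":0.006,"rz":0.267,"fingers":1},{"x":-60,"y":363,"z":-20,"rx":-0.153,"ry":0.006,"rz":0.267,"fingers":1}])

```text
time_s: 16.0
tool_pos: [0.5504, -0.1803, 0.17]
tool_rot: [-179.9, -30.0, -0.4]
force: [-0.1, -0.5, -3.5]
grip_width: 0.0543
grasp_force: 20.0
```

```bash
python3 - <<'E'
from h import *
from cell import vision,sensors
w=vision.read_camera("wrist");np.save("pics/s2.npy",w,allow_pickle=True)
o=sensors.get_obs();print(o["tool_pos"],o["tool_rot"],o["force"],o["grip_width"])
im=cv2.resize(w["image"][:,:,::-1],(800,600),interpolation=cv2.INTER_CUBIC).copy()
# overlay predicted shoe: lips front/end, plate outline for home guess
def ov(p,yaw,X,col):
    uv=proj(w,frame(p,yaw,np.array(X)/1e3)).astype(float)/.64
    cv2.polylines(im,[np.round(uv).astype(int).reshape(-1,1,2)],True,col,1)
H=[.629,-.1835,.056]
ov(H,-.4,[[-78,36,0],[-78,-36,0],[68,-36,0],[68,36,0]],(0,0,255))
ov(H,-.4,[[-56,30,25],[-25,30,25],[-25,36,25],[-56,36,25]],(255,0,255))
ov(H,-.4,[[-56,-30,25],[-25,-30,25],[-25,-36,25],[-56,-36,25]],(255,0,255))
cv2.imwrite("pics/s2.png",im)
print(goalt(o,frame([.629,-.1835,.056],-.4,[-.064-.015,0,.0395]),-.4))
E
```

```text
[ 0.55049745 -0.18013738  0.17023376] [-179.90815373  -30.05878513   -0.40677531] [ 0.26546688  0.62788194 -4.300105  ] 0.05479980775039536
(array([-37.8,   2.9,  64.4]), array([-0.0015, -0.001 , -0.0001]))
```

View pics/s2.png

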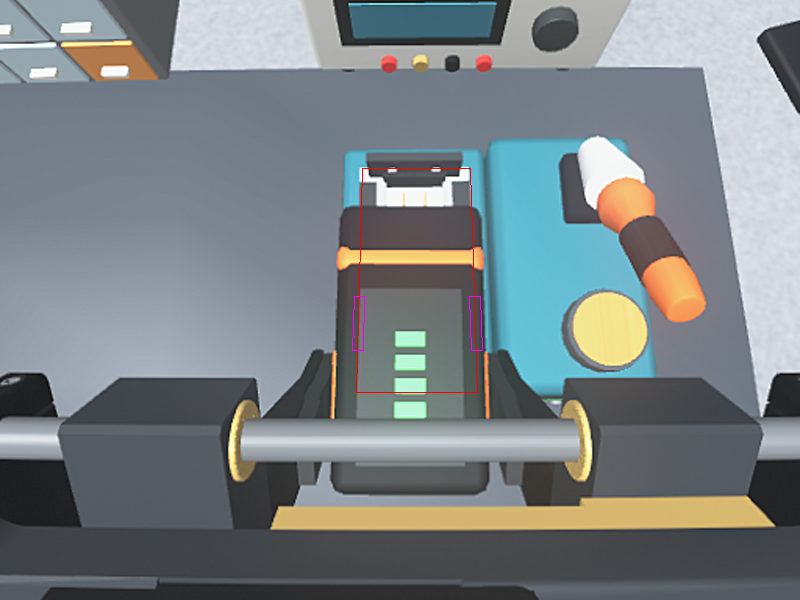

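The overlay of the predicted plate edges (360–470, far edge at row 168) falls right on the shoe, so the true home is confirmed at x≈0.629, y≈-0.1835. Now I'll shift 3 mm right and descend.

Call:
drive_tool(moves=[{"x":0,"y":2.9,"z":0,"rx":0,"ry":0,"rz":0,"fingers":1},{"x":-8,"y":2.9,"z":13,"rx":0,"ry":0,"rz":0,"fingers":1},{"x":-16,"y":2.9,"z":27,"rx":0,"ry":0,"rz":0,"fingers":1},{"x":-24,"y":2.9,"z":41,"rx":0,"ry":0,"rz":0,"fingers":1},{"x":-30,"y":2.9,"z":51.5,"rx":0,"ry":0,"rz":0,"fingers":1},{"x":-34,"y":2.9,"z":58.5,"rx":0,"ry":0,"rz":0,"fingers":1},{"x":-36,"y":2.9,"z":61.5,"rx":0,"ry":0,"rz":0,"fingers":1},{"x":-36,"y":2.9,"z":61.5,"rx":0,"ry":0,"rz":0,"fingers":1}])

```text
time_s: 17.05
tool_pos: [0.5505, -0.1849, 0.0997]
tool_rot: [-180.0, -30.1, -0.5]
force: [-0.3, -1.0, -4.4]
grip_width: 0.0544
grasp_force: 20.0
```

```bash
python3 - <<'E'
from h import *
from cell import sensors
o=sensors.get_obs();print(o["tool_pos"],o["tool_rot"],o["force"])
print(goalt(o,frame([.629,-.1835,.056],-.4,[-.064-.015,0,.0395]),-.4))
E
```

```text
[ 0.55045766 -0.18492235  0.09966964] [-179.9526056   -30.13983184   -0.54068848] [-0.25208033 -1.00872732 -4.4242999 ]
(array([-2.5, -2. ,  3.4]), array([ 0.0004, -0.0024, -0.0021]))
```

Call:
drive_tool(moves=[{"x":0,"y":-1.8,"z":0,"rx":0,"ry":0,"rz":0,"fingers":1},{"x":-1,"y":-1.8,"z":1.7,"rx":0,"ry":0,"rz":0,"fingers":1},{"x":-1.8,"y":-1.8,"z":3.1,"rx":0,"ry":0,"rz":0,"fingers":1},{"x":-1.8,"y":-1.8,"z":3.1,"rx":0,"ry":0,"rz":0,"fingers":1}])

```text
time_s: 17.55
tool_pos: [0.5502, -0.183, 0.0959]
tool_rot: [-179.9, -30.1, -0.5]
force: [0.1, 0.4, -4.3]
grip_width: 0.0545
grasp_force: 20.0
```

Call:
drive_tool(moves=[{"x":-0.3,"y":0,"z":0.5,"rx":0,"ry":0,"rz":0,"fingers":1},{"x":-0.5,"y":0,"z":0.9,"rx":0,"ry":0,"rz":0,"fingers":1},{"x":-0.5,"y":0,"z":0.9,"rx":0,"ry":0,"rz":0,"fingers":1}])

```text
time_s: 17.92
tool_pos: [0.5506, -0.1832, 0.0955]
tool_rot: [-180.0, -30.2, -0.5]
force: [-2.6, 1.1, 0.2]
grip_width: 0.0549
grasp_force: 20.0
```

Pack is on the floor. I'll slide it onto the rails.

Call:
drive_tool(moves=[{"x":2.6,"y":0,"z":1.5,"rx":0,"ry":0,"rz":0,"fingers":1},{"x":5.2,"y":0,"z":3,"rx":0,"ry":0,"rz":0,"fingers":1},{"x":7.8,"y":0,"z":4.5,"rx":0,"ry":0,"rz":0,"fingers":1},{"x":10.4,"y":0,"z":6,"rx":0,"ry":0,"rz":0,"fingers":1},{"x":12.1,"y":0,"z":7,"rx":0,"ry":0,"rz":0,"fingers":1}])

```text
time_s: 18.55
tool_pos: [0.5647, -0.1836, 0.0955]
tool_rot: [-180.0, -30.2, -0.5]
force: [-6.6, 0.5, 5.0]
grip_width: 0.0544
grasp_force: 20.0
```

Call:
drive_tool(moves=[{"x":1.5,"y":0,"z":0.5,"rx":0,"ry":0,"rz":0,"fingers":1},{"x":3.2,"y":0,"z":1.4,"rx":0,"ry":0,"rz":0,"fingers":1},{"x":3.2,"y":0,"z":1.4,"rx":0,"ry":0,"rz":0,"fingers":1}])

```text
time_s: 18.92
tool_pos: [0.5682, -0.1833, 0.0955]
tool_rot: [-180.0, -30.2, -0.5]
force: [-1.3, -0.6, -1.2]
grip_width: 0.0544
grasp_force: 20.0
```

```bash
cat > led.py <<'E'
from h import *
from cell import vision,sensors
w=vision.read_camera("wrist")
o=sensors.get_obs(); T=o["tool_pos"]; print(T,o["tool_rot"],o["force"],o["time_s"])
hsv=cv2.cvtColor(w["image"],cv2.COLOR_RGB2HSV)
H=np.array([.629,-.1835,0])
for lo,hi,nm in (((60,80,170),(85,255,255),"led"),((8,130,120),(25,255,255),"or")):
    n,l,s,ce=cv2.connectedComponentsWithStats(cv2.inRange(hsv,lo,hi))
    for i in range(1,n):
        P=(atz(w,[ce[i]],.106)[0]-H)@Ro.from_euler('z',-.4,degrees=True).as_matrix()*1e3
        if s[i,4]>15 and abs(P[1])<40: print(nm,ce[i].round(),s[i,4],P.round(1))
E
python3 led.py
```

```text
[ 0.56820669 -0.18336095  0.0955572 ] [-179.97615516  -30.16952027   -0.5330519 ] [-1.25754358 -0.47997941 -1.24245316] 18.975
led [262. 219.] 37 [-46.    0.9 106. ]
led [262. 231.] 56 [-52.9   0.9 106. ]
led [261. 248.] 49 [-61.7   1.5 106. ]
led [262. 262.] 58 [-68.9   1.1 106. ]
or [265. 164.] 681 [-14.7  -1.  106. ]
or [213. 246.] 99 [-60.5  27.  106. ]
or [311. 246.] 107 [-60.6 -25.2 106. ]
```

Call:
drive_tool(moves=[{"x":1.7,"y":0,"z":1,"rx":0,"ry":0,"rz":0,"fingers":1},{"x":3.5,"y":0,"z":2,"rx":0,"ry":0,"rz":0,"fingers":1},{"x":4.3,"y":0,"z":2.5,"rx":0,"ry":0,"rz":0,"fingers":1},{"x":4.3,"y":0,"z":2.5,"rx":0,"ry":0,"rz":0,"fingers":1}])

```text
time_s: 19.48
tool_pos: [0.5729, -0.1832, 0.0955]
tool_rot: [-180.0, -30.1, -0.5]
force: [-3.0, 0.8, 1.5]
grip_width: 0.0548
grasp_force: 20.0
```

Fingers' hold is no longer needed: about 10 mm of flange is in the lips, and it's still short of the catch zone. I'll let go of the tabs, rise, and go behind the pack with the fingers shut.

Call:
drive_tool(moves=[{"x":0,"y":0,"z":0,"rx":0,"ry":0,"rz":0,"fingers":-1},{"x":0,"y":0,"z":0,"rx":0,"ry":0,"rz":0,"fingers":-1},{"x":0,"y":0,"z":0,"rx":0,"ry":0,"rz":0,"fingers":-1},{"x":3,"y":0,"z":-5.2,"rx":0,"ry":0,"rz":0,"fingers":-1},{"x":10,"y":0,"z":-17.3,"rx":0,"ry":0,"rz":0,"fingers":-1},{"x":22.5,"y":0,"z":-39,"rx":0,"ry":0,"rz":0,"fingers":-1},{"x":22.5,"y":0,"z":-39,"rx":0,"ry":0,"rz":0,"fingers":-1},{"x":-31,"y":0,"z":-70,"rx":0,"ry":0,"rz":0,"fingers":-1},{"x":-31,"y":0,"z":-70,"rx":0,"ry":0,"rz":0,"fingers":1},{"x":-31,"y":0,"z":-70,"rx":0,"ry":0,"rz":0,"fingers":1},{"x":-31,"y":0,"z":-70,"rx":0,"ry":0,"rz":0,"fingers":1},{"x":-31,"y":0,"z":-70,"rx":0,"ry":0,"rz":0,"fingers":1},{"x":-31,"y":0,"z":-70,"rx":0,"ry":0,"rz":0,"fingers":1}], force=30)

```text
time_s: 21.1
tool_pos: [0.5113, -0.1826, 0.1404]
tool_rot: [-180.0, -30.1, -0.5]
force: [-0.0, -0.9, 0.6]
grip_width: 0.0449
grasp_force: 0.0
```

```bash
python3 led.py
```

```text
[ 0.51112126 -0.18265519  0.14031688] [-179.94666053  -30.11814056   -0.51937243] [-0.05329714  0.1359814  -0.47913023] 21.15
led [261. 141.] 43 [-39.9   1.8 106. ]
led [262. 152.] 59 [-48.4   1.6 106. ]
led [262. 161.] 51 [-55.4   1.3 106. ]
led [262. 172.] 42 [-64.    1.3 106. ]
or [262. 104.] 428 [-10.4   0.9 106. ]
or [221. 168.] 358 [-60.5  30.8 106. ]
or [303. 168.] 383 [-61.  -28.5 106. ]
```

Call:
drive_tool(moves=[{"x":-5,"y":0,"z":8.7,"rx":0,"ry":0,"rz":0,"fingers":1},{"x":-12,"y":0,"z":20.8,"rx":0,"ry":0,"rz":0,"fingers":1},{"x":-20,"y":0,"z":34.6,"rx":0,"ry":0,"rz":0,"fingers":1},{"x":-25,"y":0,"z":43.3,"rx":0,"ry":0,"rz":0,"fingers":1},{"x":-25,"y":0,"z":43.3,"rx":0,"ry":0,"rz":0,"fingers":1}])

```text
time_s: 21.78
tool_pos: [0.5101, -0.1822, 0.0888]
tool_rot: [-179.9, -30.0, -0.6]
force: [0.7, 0.1, 0.4]
grip_width: 0.0009
grasp_force: 0.0
```

Call:
drive_tool(moves=[{"x":4.3,"y":0.5,"z":2.5,"rx":0,"ry":0,"rz":0,"fingers":1},{"x":8.7,"y":0.5,"z":5,"rx":0,"ry":0,"rz":0,"fingers":1},{"x":10.4,"y":0.5,"z":6,"rx":0,"ry":0,"rz":0,"fingers":1},{"x":12.1,"y":0.5,"z":7,"rx":0,"ry":0,"rz":0,"fingers":1},{"x":13.9,"y":0.5,"z":8,"rx":0,"ry":0,"rz":0,"fingers":1},{"x":15.6,"y":0.5,"z":9,"rx":0,"ry":0,"rz":0,"fingers":1},{"x":17.3,"y":0.5,"z":10,"rx":0,"ry":0,"rz":0,"fingers":1}])

```text
time_s: 22.65
tool_pos: [0.5294, -0.1841, 0.0902]
tool_rot: [-179.9, -30.0, -0.6]
force: [-13.3, -1.4, 9.9]
grip_width: 0.0006
grasp_force: 6.6
```

Call:
drive_tool(moves=[{"x":0.5,"y":0,"z":-0.9,"rx":0,"ry":0,"rz":0,"fingers":1},{"x":0.5,"y":0,"z":-0.9,"rx":0,"ry":0,"rz":0,"fingers":1}])

```text
time_s: 22.9
tool_pos: [0.5293, -0.184, 0.0906]
tool_rot: [-179.9, -30.0, -0.6]
force: [-6.6, -1.6, 3.0]
grip_width: 0.0007
grasp_force: 3.3
```

```bash
python3 led.py
```

```text
[ 0.52932668 -0.18396247  0.09064449] [-179.92349827  -29.99215926   -0.60030025] [-6.8003885  -0.78536149  1.79995384] 22.95
led [260. 129.] 52 [-34.7   1.  106. ]
led [260. 143.] 70 [-43.3   1.  106. ]
led [260. 159.] 52 [-52.5   1.  106. ]
led [261. 171.] 77 [-59.5   0.5 106. ]
or [260.  83.] 800 [ -5.4   0.9 106. ]
or [209. 164.] 504 [-55.4  29.2 106. ]
or [313. 164.] 614 [-55.7 -28.1 106. ]
or [262. 325.] 20 [-138.     0.4  106. ]
```

The pack moves at 7 N with little vertical load. It's now about 35 mm before home, so I'll push on through the cheeks.

Call:
drive_tool(moves=[{"x":1.4,"y":0,"z":0.7,"rx":0,"ry":0,"rz":0,"fingers":1},{"x":2.8,"y":0,"z":1.4,"rx":0,"ry":0,"rz":0,"fingers":1},{"x":4.2,"y":0,"z":2.1,"rx":0,"ry":0,"rz":0,"fingers":1},{"x":5.6,"y":0,"z":2.8,"rx":0,"ry":0,"rz":0,"fingers":1},{"x":7,"y":0,"z":3.5,"rx":0,"ry":0,"rz":0,"fingers":1}])

```text
time_s: 23.58
tool_pos: [0.5359, -0.1838, 0.0905]
tool_rot: [-179.8, -29.9, -0.6]
force: [-14.0, -1.1, 7.4]
grip_width: 0.0006
grasp_force: 6.9
```

Call:
drive_tool(moves=[{"x":1.6,"y":0,"z":0.3,"rx":0,"ry":0,"rz":0,"fingers":1},{"x":3,"y":0,"z":1,"rx":0,"ry":0,"rz":0,"fingers":1},{"x":4.4,"y":0,"z":1.7,"rx":0,"ry":0,"rz":0,"fingers":1},{"x":5.8,"y":0,"z":2.4,"rx":0,"ry":0,"rz":0,"fingers":1},{"x":7.2,"y":0,"z":3.1,"rx":0,"ry":0,"rz":0,"fingers":1}])

```text
time_s: 24.2
tool_pos: [0.544, -0.1833, 0.0909]
tool_rot: [-179.8, -29.9, -0.6]
force: [-5.8, -0.1, 0.7]
grip_width: 0.0006
grasp_force: 3.2
```

Call:
drive_tool(moves=[{"x":1.4,"y":0,"z":0.7,"rx":0,"ry":0,"rz":0,"fingers":1},{"x":2.8,"y":0,"z":1.4,"rx":0,"ry":0,"rz":0,"fingers":1},{"x":4.2,"y":0,"z":2.1,"rx":0,"ry":0,"rz":0,"fingers":1},{"x":5.6,"y":0,"z":2.8,"rx":0,"ry":0,"rz":0,"fingers":1},{"x":7,"y":0,"z":3.5,"rx":0,"ry":0,"rz":0,"fingers":1},{"x":8.4,"y":0,"z":4.2,"rx":0,"ry":0,"rz":0,"fingers":1}])

```text
time_s: 24.95
tool_pos: [0.5532, -0.1832, 0.0912]
tool_rot: [-179.8, -29.8, -0.6]
force: [-6.0, -1.5, -0.9]
grip_width: 0.0003
grasp_force: 2.8
```

```bash
python3 led.py
```

```text
[ 0.55340988 -0.18326012  0.09120634] [-179.83599311  -29.82677862   -0.58590427] [-5.12901717 -0.99254028 -1.45664551] 25.0
led [260. 129.] 58 [-10.7   1.8 106. ]
led [261. 143.] 80 [-19.1   1.6 106. ]
led [261. 157.] 70 [-27.5   1.3 106. ]
led [261. 171.] 70 [-35.5   1.3 106. ]
or [261.  83.] 779 [ 18.6   1.2 106. ]
or [213. 162.] 224 [-30.1  28.  106. ]
or [311. 163.] 366 [-31. -26. 106.]
or [262. 325.] 20 [-114.2    1.2  106. ]
```

About 11 mm to go, with the tabs visibly pressed in by the cheeks (98 px apart against 104 sprung out).

Call:
drive_tool(moves=[{"x":1.3,"y":0,"z":0.75,"rx":0,"ry":0,"rz":0,"fingers":1},{"x":2.6,"y":0,"z":1.5,"rx":0,"ry":0,"rz":0,"fingers":1},{"x":3.9,"y":0,"z":2.2,"rx":0,"ry":0,"rz":0,"fingers":1},{"x":5.2,"y":0,"z":2.9,"rx":0,"ry":0,"rz":0,"fingers":1},{"x":6,"y":0,"z":3.3,"rx":0,"ry":0,"rz":0,"fingers":1}])

```text
time_s: 25.62
tool_pos: [0.5601, -0.1833, 0.0913]
tool_rot: [-179.8, -29.8, -0.6]
force: [-6.3, -0.1, -1.8]
grip_width: 0.0005
grasp_force: 2.7
```

Call:
drive_tool(moves=[{"x":0.7,"y":0,"z":0.4,"rx":0,"ry":0,"rz":0,"fingers":1},{"x":1.3,"y":0,"z":0.7,"rx":0,"ry":0,"rz":0,"fingers":1}])

```text
time_s: 25.88
tool_pos: [0.5615, -0.1833, 0.0913]
tool_rot: [-179.8, -29.8, -0.6]
force: [-5.8, -0.7, -1.3]
grip_width: 0.0002
grasp_force: 2.7
```

Call:
drive_tool(moves=[{"x":0.5,"y":0,"z":0.3,"rx":0,"ry":0,"rz":0,"fingers":1},{"x":0.9,"y":0,"z":0.5,"rx":0,"ry":0,"rz":0,"fingers":1}])

```text
time_s: 26.12
tool_pos: [0.563, -0.1829, 0.0916]
tool_rot: [-179.8, -29.9, -0.6]
force: [-2.7, 1.9, -1.8]
grip_width: 0.0004
grasp_force: 1.6
```

Call:
drive_tool(moves=[{"x":0.5,"y":0,"z":0.3,"rx":0,"ry":0,"rz":0,"fingers":1},{"x":0.9,"y":0,"z":0.5,"rx":0,"ry":0,"rz":0,"fingers":1}])

```text
time_s: 26.38
tool_pos: [0.5658, -0.1839, 0.0934]
tool_rot: [-180.0, -30.1, -0.5]
force: [-4.4, -1.0, -1.4]
grip_width: 0.0006
grasp_force: 2.3
```

```bash
python3 led.py
```

```text
[ 0.56590896 -0.18395595  0.09346493] [-179.95653507  -30.09141936   -0.54588277] [-4.49702541 -0.37301774 -1.04600641] 26.425
led [261. 130.] 68 [  2.7   1.  106. ]
led [261. 144.] 76 [ -6.1   1.  106. ]
led [261. 157.] 57 [-13.9   0.9 106. ]
led [260. 170.] 78 [-21.5   1.7 106. ]
or [260.  85.] 750 [ 31.5   1.2 106. ]
or [207. 165.] 626 [-18.7  31.1 106. ]
or [313. 166.] 640 [-19.3 -28.  106. ]
or [261. 325.] 21 [-102.    1.  106.]
```

Call:
drive_tool(moves=[{"x":0.3,"y":0,"z":0.2,"rx":0,"ry":0,"rz":0,"fingers":1},{"x":0.3,"y":0,"z":0.2,"rx":0,"ry":0,"rz":0,"fingers":1}])

```text
time_s: 26.68
tool_pos: [0.5661, -0.184, 0.0934]
tool_rot: [-179.9, -30.1, -0.6]
force: [-5.7, -0.2, -0.1]
grip_width: 0.0006
grasp_force: 2.6
```

```bash
python3 led.py
```

```text
[ 0.56607309 -0.18403634  0.09339615] [-179.94698316  -30.0801605    -0.56329021] [-5.29170212 -0.35740178 -0.72205205] 26.725
led [260. 130.] 89 [  2.4   1.  106. ]
led [261. 144.] 84 [ -5.8   0.8 106. ]
led [260. 157.] 65 [-13.6   1.5 106. ]
led [260. 170.] 82 [-21.2   1.6 106. ]
or [260.  85.] 754 [ 31.6   1.2 106. ]
or [207. 166.] 618 [-18.6  31.  106. ]
or [313. 166.] 637 [-19.2 -28.1 106. ]
or [262. 325.] 20 [-101.8    0.6  106. ]
```

Both tabs sprang out (106 px apart), so both catches clicked. A gentle 1 mm push will check for the bumper.

Call:
drive_tool(moves=[{"x":0.4,"y":0,"z":0.25,"rx":0,"ry":0,"rz":0,"fingers":1},{"x":0.9,"y":0,"z":0.5,"rx":0,"ry":0,"rz":0,"fingers":1},{"x":0.9,"y":0,"z":0.5,"rx":0,"ry":0,"rz":0,"fingers":1}])

```text
time_s: 27.1
tool_pos: [0.5664, -0.1841, 0.0929]
tool_rot: [-179.9, -30.0, -0.6]
force: [-7.4, -1.6, -1.3]
grip_width: 0.0004
grasp_force: 3.7
```

Force rises about 2 N over 0.3 mm, which is the bumper, so the pack is home. Backing off and rising clear.

Call:
drive_tool(moves=[{"x":-4,"y":0,"z":-2.3,"rx":0,"ry":0,"rz":0,"fingers":1},{"x":-15,"y":0,"z":-8.7,"rx":0,"ry":0,"rz":0,"fingers":1},{"x":-34.6,"y":0,"z":-20,"rx":0,"ry":0,"rz":0,"fingers":1},{"x":-34.6,"y":0,"z":-20,"rx":0,"ry":0,"rz":0,"fingers":1},{"x":-15,"y":0,"z":-54,"rx":0,"ry":0,"rz":0,"fingers":1},{"x":5,"y":0,"z":-90,"rx":0,"ry":0,"rz":0,"fingers":1},{"x":15,"y":0,"z":-107,"rx":0,"ry":0,"rz":0,"fingers":1},{"x":15,"y":0,"z":-107,"rx":0,"ry":0,"rz":0,"fingers":1}])

```text
time_s: 28.1
tool_pos: [0.5289, -0.184, 0.1969]
tool_rot: [179.9, -30.5, -0.4]
force: [-0.1, 0.1, -0.3]
grip_width: 0.0001
grasp_force: 0.0
```

```bash
python3 led.py; python3 - <<'E'
from h import *
from cell import vision
a=np.load("pics/scene0.npy",allow_pickle=True).item()["image"]; b=vision.read_camera("scene")["image"]
d=(cv2.absdiff(a,b).max(2)>45).astype(np.uint8); d=cv2.morphologyEx(d,cv2.MORPH_OPEN,np.ones((3,3)))
n,l,s,ce=cv2.connectedComponentsWithStats(d)
for i in range(1,n):
    if s[i,4]>25: print(s[i],ce[i].round())
E
```

```text
[ 0.52772476 -0.18345406  0.19475565] [179.98676979 -30.25595296  -0.48254527] [ 0.6708877   0.63915734 -0.89056896] 28.15
led [261. 141.] 66 [  1.4   1.2 106. ]
led [261. 149.] 71 [ -6.6   1.2 106. ]
led [261. 157.] 71 [-14.4   1.2 106. ]
led [261. 165.] 58 [-22.7   1.2 106. ]
or [260. 113.] 341 [ 30.4   1.9 106. ]
or [228. 161.] 207 [-18.7  31.5 106. ]
or [293. 162.] 205 [-18.9 -28.4 106. ]
or [262. 325.] 22 [-159.1    0.5  106. ]
[167   0  51  36 818] [195.  12.]
[254   0  36  14 320] [270.   5.]
[303   0  12  11  81] [309.   5.]
[ 339    0   37   68 1337] [353.  25.]
[ 377    0   39   70 1577] [394.  26.]
[ 203   30   64   70 1919] [230.  65.]
[220  39   6   6  28] [222.  42.]
[341  76   4   8  27] [343.  80.]
[362  88   5   6  26] [364.  90.]
[377  89   7   8  44] [380.  92.]
[381  88  15  31 190] [388. 103.]
[ 172   93   65   59 1629] [207. 119.]
[345  95  10  14  89] [350. 101.]
[192 141  12  17 118] [197. 149.]
[162 183  10  10  54] [167. 187.]
[152 186  37  32 592] [171. 201.]
[150 194  10  10  59] [154. 198.]
[269 260   7  10  43] [272. 265.]
[262 263  35  37 504] [279. 284.]
[278 265   8  10  46] [282. 270.]
```

The pack is home with both tabs out. The only other scene changes are the arm itself and the emptied charger. Handing in.

```bash
python3 -c "
from cell import workorder
print(workorder.sign_off())"
```

```text
the job is handed in; nothing more can be done
None
```

The charged pack is home on the soldering station with both catches clicked, the arm is clear of it, and the job is handed in at about 28 s; on the way I set the pack back on the charger's entry plate to regrip it with the gripper tilted clear of the iron.

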